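# Press the lid onto a coffee sample tin in a T-handle press

## Robot

A 7-joint arm with a two-finger parallel gripper is mounted at the origin on the work surface. World frame = base frame: x ahead of the robot, y to its left, z up, the work surface at z = 0. Lengths are in m, angles in rad, forces in N, time in s.
With the tool pointing down it reaches from about 0.35 to 0.9 m from the base axis. Payload 19.9 kg.
Tool frame: the origin (TCP) lies on the centre line of the jaws, within the pads' length; the fingertips stand env.nose_length ahead of it and the grasp point (between the pads) lies 3 mm ahead of it (env.nose_length is the distance from the TCP to the fingertips, in m); z points along the fingers, y is the line along which they close (so a half turn about z gives the same grasp; the last joint's range is limited). The gripper opens to 94 mm and grips with 3 to 60 N. Pads are 16 mm wide; open, the fingers measure 119 mm over their backs; the gripper's body (75 mm by 177 mm) begins 78 mm behind the grasp point.
Start: joints at [-0.042, 0.417, -0.01, 1.614, 0.005, 1.111, -0.053], TCP at [0.625, 0, 0.227] pointing down, gripper open.
Joint ranges: [-2.81, 2.81], [-0.39, 2.02], [-1.27, 1.25], [0.06, 2.57], [-1.19, 4.33], [0.19, 2], [-2.82, 2.82]. Speed limits (rad/s): [1.89, 1.89, 2.39, 2.39, 3.01, 3.01, 3.01].

## Interface

Orientations are given as a rotation vector (axis times angle).
In Python, from rig import env gives the robot as it stands.
- The arm moves only by the shell command python3 -m pendant 'ROWS'. ROWS is a JSON object of lists of equal length, an entry for each row: "fingers": the opening, from 0 (shut) to 1 (fully open); "xyz": the shift along the world's x, y, z in m, a list of three; "rotation": the turn, a rotation vector about the world's x, y, z in degrees, a list of three. A call has exactly 5 rows; each row is the pose to reach, as a shift and turn from the pose commanded when the call began; what a row does not reach only later rows make up. A row lasts 1/12 s, in which the tool goes at most 41.7 mm and 7.16 degrees, less where a joint would pass 70% of its speed; a pose out of reach is approached as far as the arm can. A call with a gripper value outside its range is refused whole. The fingers move at their own pace and stop on an object; the grip force is fixed at half the most. Time passes only in rows, so rows that repeat a pose let the fingers close, or fill a call up. It gives the time, the measured TCP pose, the force, the opening and the grip force at its end, in the units of the state.
- env.state(): the state, without advancing time (a new reading comes with each control period).
- env.grab_frame(name): name is "scene" or "side" or "wrist"; returns a dict with "pixels" (384x512x3 uint8, red, green, blue), "fx", "fy", "cx", "cy" (pixels), "k1" (the pictures are not rectified: a ray, as slopes to the right and down, at radius r is drawn at 1 + k1 r^2 times it, then the intrinsics apply), "pose" (4x4, takes a point from camera to world coordinates). Camera axes: x right, y up, looking along -z (the intrinsics and any distortion apply to the point x, -y, -z); pixel columns grow to the right and rows downward; lengths in m; the calibration is good to about 2 mm. A picture is of the moment at which its call begins. There is no depth.
- env.finish_job(): hands the job in; it is judged then, once.
Trained networks look in a picture, given as the dict that the camera call returned (one of the last four; its "shot" number tells which), for a name from the list of things; names that differ only in an ending like _2 or _b are one class to them, and where a whole thing is asked for, a point or a joint stands for the part that bears it (a point fixed in the world has none). Each returns a list of dicts, best first, with "score" (0 to 1); they miss things now and then, are a little off and sometimes report something else, mostly with a low value. They report only what shows in the picture. A call takes as long as a camera call. They do not tell look-alikes from the thing itself.
- env.look_for(picture, name): "location" ([x, y, z] in m, in world coordinates, good to about 4 mm: the middle of the surface that is visible of it).
- env.landmark_of(picture, name): "location" ([x, y, z] in m, in world coordinates, good to about 4 mm: a listed point, or the origin of a listed thing).
The state is a dict: "time_s": time; "joint_positions": joint angles; "qd": joint speeds; "joint_torque": joint torques, N m; "ee_pos": TCP position; "orientation": TCP orientation; "ft_force": force on the tool from outside, world axes, zero at the start; "wrist_torque": the same for the moment, N m; "grip_width": opening from 0.0 (shut) to 1.0 (fully open); "gripper_force": force on a finger pad.
Only numpy, scipy, OpenCV 4.12 (cv2) and the standard library are available. Lean on these libraries where they do the work, as an engineer would, in place of code of your own. Each camera call takes 0.05 s, during which the arm holds its last target. There are 200 camera calls.

## Task

Push the tray that carries the green sample tin fully home under the press, then wind the press down with its T-handle (clockwise; take the other end of the bar afresh after each half turn or so) until the lid is pressed fully home on the tin. Stop once the handle turns firm and leave the pad bearing on the lid: do not crush the tin. Let go, and leave the cups and other things on the table where they are.

Things in the scene. Friction and masses are not known exactly. Their poses are not given: they have to be found in the camera images.
- press: Dark blue lid press, fixed. Origin on the table under the screw axis, z up; the tray slides home along +x and sticks out at -x. Base 230 x 190 x 12 mm (x -155 to +75). Guide rails at y = +-46.5 mm, 12 mm high, 2 mm clear of the tray each side; a stop behind. Posts 22 mm thick at x 0, y +-75 carry a bridge (46 mm in x, 190 in y), 142 to 168 mm above the table (nut and caps to 178).
- pad: Round black rubber pad on the foot of the screw, 48 mm across, 12 mm thick; origin at the centre of its underside, 106 to 116 mm above the table at the start. It goes down 32 mm for each full turn of the handle clockwise seen from above. Pad force (N) = handle torque above its free value (N m) / 0.0051. The screw holds when let go.
- hub (a point): Centre of the T-handle's bar, on the screw axis, 139 mm above the pad's underside; it sinks with the pad, 32 mm a turn. Bar: a level steel rod 14 mm thick, 150 mm long, with a 21 mm ball at each end (ball centres 80 mm from the axis), still 40 mm or more above the bridge when wound down. Hub 28 mm thick, 24 mm high, nothing above it. About 0.75 to 1.1 turns are needed.
- red_end (a point): Point to take the bar, on its centre line 62 mm from the axis towards the red ball. While it moves freely it takes about 0.35 N m (6 N here; less is felt when it stands); a sliding lid adds about 0.1 N m; once the lid is home the torque climbs steeply within a few degrees. Stop when the moving torque is 0.2 to 0.4 N m (3 to 6 N here) above the free value.
- black_end (a point): Point to take the bar, on its centre line 62 mm from the axis towards the black ball. Same forces as at the red end.
- tray: Loose aluminium tray (0.5 kg) lying in the press's guides, 100 x 89 x 14 mm high, the tin standing in a round recess 8 mm deep at its middle. Origin at the centre of its underside, 12 mm above the table, axes as those of the press. It starts 60 to 90 mm out; home = its origin under the screw axis (within 3 mm), where its rear edge meets the stop.
- tab (a point): Centre of the upright orange tab at the end of the tray's tongue, 155 mm towards -x from the tray's origin: 12 mm thick in x, 32 mm wide in y; this point is 40 mm above the table, the tab's top 60 mm. Push it, or pinch it across its width and push; the tray slides with 3 to 10 N.
- tin: Green round sample tin with a cream band, 63 mm across, body 60 mm high, 0.2 to 0.4 kg, loose in the tray's recess, its origin at the centre of its underside, 18 mm above the table.
- lid_top (a point): Centre of the top of the tin's steel lid (66 mm across). 64 mm above the tin's underside when the lid is fully home; at the start it stands 3 to 7 mm proud of that. It goes down under about 20 N.
- bowl0: Green cupping bowl, 90 mm across, 65 mm high, a bystander.
- bowl1: Another such green bowl, a bystander.
- bowl2: Another such green bowl, a bystander.
- white_bowl: White bowl, 136 mm across, 75 mm high, a bystander.
- spoon: Steel cupping spoon, a bystander.
- spare_tin: Brown closed tin, 66 mm across, 64 mm high, a bystander.
- spare_lid: Loose steel tin lid, 66 mm across, 12 mm high, lying on the table, a bystander.
There are look-alikes about, which are no part of the job. Leave any red or yellow look-alike of the tray alone.

How it is judged:
By the outcome, as a careful person would: the job done as asked, in the order asked, and still so for the second after the job is handed in, with the robot touching nothing.
It also fails if it takes over 72 s, if anything falls off the work surface, if the arm or the gripper's body presses on something with over 40 N, if the wrist force passes 120 N, or if a joint passes its speed limit or range.

## Working session

There is one attempt and no reset: what is moved stays moved. The work goes in short steps, Python scripts to look and compute and a shell command to move; the robot and the scene stay as the last step left them, time stands still between calls to the robot, and variables do not carry over. Pictures are saved under pics/ and viewed, at most 10 in all, crops included, and the job is handed in when it is done.

```bash
mkdir -p pics; ls; cat > h.py <<'E'
from rig import env
import numpy as np, cv2
def snap(n,f):
    p=env.grab_frame(n); cv2.imwrite('pics/'+f,cv2.cvtColor(p['pixels'],cv2.COLOR_RGB2BGR)); return p
def proj(p,X):
    T=np.array(p['pose']); c=T[:3,:3].T@(np.array(X)-T[:3,3]); a=np.array([c[0],-c[1]])/-c[2]
    a=a*(1+p['k1']*(a@a)); return np.round([p['fx']*a[0]+p['cx'],p['fy']*a[1]+p['cy']])
def lm(p,n,k=2,f=env.landmark_of):
    for d in f(p,n)[:k]: print(n,round(d['score'],2),np.round(d['location'],4),proj(p,d['location']))
E
python3 - <<'E'
from h import *
print(env.nose_length, env.state())
for c in ['scene','side']:
    p=snap(c,c+'0.png'); print(c,np.round(p['pose'],2)[:3,3])
    for n in ['press','pad','hub','red_end','black_end','tray','tab','tin','lid_top']: lm(p,n,3)
a=[cv2.imread('pics/%s0.png'%c) for c in('scene','side')]
E
```

```text
pics
0.022 {'time_s': 0.0, 'joint_positions': array([-0.04147156,  0.41793961, -0.01032439,  1.61417765,  0.00472811,
        1.11071224, -0.0529436 ]), 'qd': array([ 5.31626850e-04,  9.04956115e-05, -9.43982842e-04, -2.91231971e-06,
        2.05998543e-03, -2.60315035e-04,  1.11244279e-03]), 'joint_torque': array([ 3.52895018e-03, -8.51262331e+01,  6.40313700e-01, -4.25991547e+01,
       -4.87577857e-02,  1.87510403e-02,  1.73272206e-04]), 'ee_pos': array([ 6.24643224e-01, -2.41672477e-05,  2.26845178e-01]), 'orientation': array([-2.22081491e+00, -2.22096652e+00,  1.46175899e-03]), 'ft_force': array([ 0.98898192, -0.00396988, -0.00999468]), 'wrist_torque': array([0.02087434, 0.03268252, 0.00347048]), 'gripper_force': 0.0, 'grip_width': 1.0027677556028514}
scene [0.97 0.81 0.84]
press 0.98 [ 0.5761 -0.0839  0.002 ] [210. 232.]
pad 0.88 [ 0.5755 -0.0894  0.1074] [208. 204.]
hub 0.72 [ 0.5756 -0.0855  0.2437] [206. 164.]
hub 0.35 [ 0.793  -0.0232 -0.0024] [148. 272.]
red_end 0.72 [ 0.5371 -0.1333  0.2464] [211. 152.]
black_end 0.48 [ 0.6137 -0.0383  0.2496] [201. 175.]
black_end 0.42 [
[... 452 characters left out ...]
.5766 -0.0861  0.0022] [290. 242.]
press 0.51 [ 0.6831 -0.3679  0.0028] [334. 314.]
pad 0.96 [ 0.5779 -0.0869  0.1031] [293. 221.]
pad 0.62 [ 0.3843 -0.3017 -0.0038] [231. 297.]
hub 0.7 [ 0.5731 -0.0892  0.2494] [295. 187.]
red_end 0.56 [ 0.5326 -0.1353  0.2475] [282. 198.]
black_end 0.53 [ 0.6132 -0.0341  0.2458] [306. 176.]
tray 0.84 [ 0.1381 -0.3459 -0.0013] [146. 309.]
tray 0.71 [ 0.3599  0.1757 -0.0005] [228. 191.]
tray 0.69 [ 0.572  -0.0151  0.0154] [287. 224.]
tab 0.95 [0.558  0.136  0.0363] [281. 190.]
tab 0.73 [0.2039 0.1493 0.0274] [186. 189.]
tab 0.62 [ 0.2522 -0.2488  0.0329] [187. 275.]
tin 0.59 [ 0.5764 -0.0879  0.25  ] [296. 186.]
tin 0.47 [ 0.5711 -0.0178  0.0135] [287. 225.]
```

```bash
python3 - <<'E'
import cv2,numpy as np
a=cv2.imread('pics/scene0.png')[120:320,120:386]
cv2.imwrite('pics/c1.png',cv2.resize(a,None,fx=3,fy=3,interpolation=cv2.INTER_CUBIC))
E
```

```text
(no output)
```

View pics/c1.png

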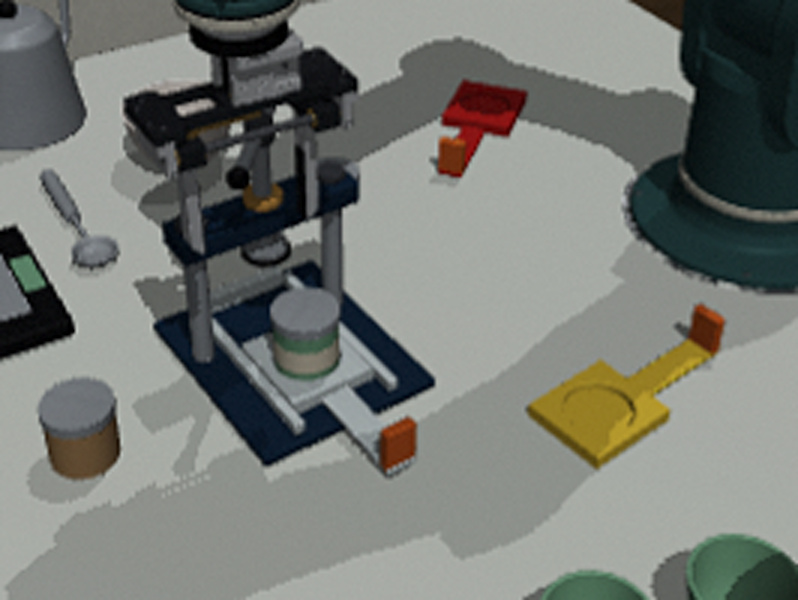

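View pics/side0.png

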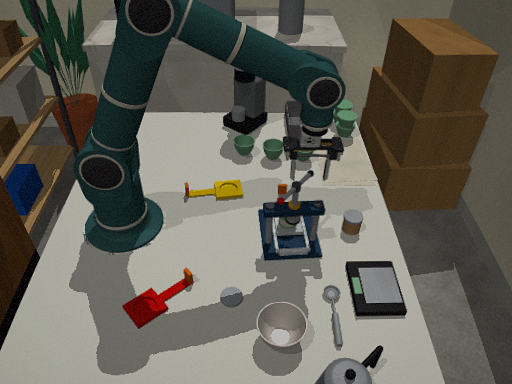

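Three tabs show: the aluminium tray in the press at scene (252,269), the yellow one at (355,230) and the red one at (270,171). The tray in the press carries the green tin, so that tab is the right one; the crop confirms it. Bar: black ball near the robot's tool, red ball at the far end. I'll go behind the tab with the fingers shut.

```bash
python3 -m pendant '{"fingers":[0,0,0,0,0],"xyz":[[-0.013,0.037,0],[-0.026,0.074,0],[-0.04,0.11,0],[-0.054,0.147,0],[-0.067,0.18,0]],"rotation":[[0,0,1],[0,0,2],[0,0,3],[0,0,4],[0,0,4.5]]}'
python3 -m pendant '{"fingers":[0,0,0,0,0],"xyz":[[0,0,0],[0,0,-0.02],[0,0,-0.05],[0,0,-0.07],[0,0,-0.08]],"rotation":[[0,0,0],[0,0,0],[0,0,0],[0,0,0],[0,0,0]]}'
python3 - <<'E'
from h import *
p=snap('wrist','w1.png')
for n in ['tab','tray','lid_top','press']: lm(p,n,2)
p=snap('scene','s1.png')
for n in ['tab','hub','red_end','black_end','lid_top','bowl0','press']: lm(p,n,3)
E
```

```text
time_s: 1.42
ee_pos: [0.5569, 0.1822, 0.2276]
orientation: [-2.131, -2.309, -0.001]
ft_force: [0.9, 0.4, -0.3]
grip_width: 0.68
gripper_force: 0.0
time_s: 1.83
ee_pos: [0.557, 0.1794, 0.145]
orientation: [-2.132, -2.306, 0.004]
ft_force: [-0.8, 0.4, -0.9]
grip_width: 0.327
gripper_force: 0.0
tab 0.79 [0.5586 0.1354 0.0396] [255. 245.]
tray 0.77 [0.359  0.1688 0.0016] [ 46. 178.]
tab 0.82 [0.5582 0.1395 0.0363] [253. 268.]
tab 0.74 [0.2079 0.151  0.0299] [355. 229.]
hub 0.81 [ 0.5726 -0.0855  0.2415] [207. 165.]
hub 0.69 [0.6542 0.3817 0.0031] [272. 366.]
hub 0.44 [ 0.4183  0.4208 -0.0007] [364. 333.]
red_end 0.6 [ 0.5368 -0.1333  0.2465] [211. 152.]
black_end 0.55 [ 0.6132 -0.038   0.2483] [201. 175.]
lid_top 0.52 [ 0.5696 -0.0124  0.0817] [222. 224.]
lid_top 0.44 [ 0.6131 -0.0416  0.2487] [200. 174.]
lid_top 0.39 [0.5369 0.3917 0.0007] [317. 346.]
bowl0 0.94 [ 0.4185  0.4179 -0.0028] [363. 333.]
bowl0 0.7 [6.554e-01 3.838e-01 2.000e-04] [272. 367.]
bowl0 0.68 [ 5.349e-01  3.941e-01 -1.000e-04] [319. 346.]
press 0.92 [ 0.5799 -0.0866  0.0024] [209. 232.]
```

```bash
python3 -m pendant '{"fingers":[0,0,0,0,0],"xyz":[[0,0,-0.03],[0,0,-0.06],[0,0,-0.09],[0,0,-0.105],[0,0,-0.105]],"rotation":[[0,0,0],[0,0,0],[0,0,0],[0,0,0],[0,0,0]]}'
python3 -m pendant '{"fingers":[0,0,0,0,0],"xyz":[[0,-0.006,0],[0,-0.012,0],[0.001,-0.018,0],[0.001,-0.024,0],[0.001,-0.03,0]],"rotation":[[0,0,0],[0,0,0],[0,0,0],[0,0,0],[0,0,0]]}'
python3 -m pendant '{"fingers":[0,0,0,0,0],"xyz":[[0,-0.006,0],[0.001,-0.012,0],[0.001,-0.018,0],[0.002,-0.024,0],[0.002,-0.03,0]],"rotation":[[0,0,0],[0,0,0],[0,0,0],[0,0,0],[0,0,0]]}'
```

```text
time_s: 2.9
ee_pos: [0.5561, 0.1794, 0.0392]
orientation: [-2.131, -2.305, 0.007]
ft_force: [0.4, 0.3, -0.6]
grip_width: 0.005
gripper_force: 0.0
time_s: 3.32
ee_pos: [0.5597, 0.1505, 0.0437]
orientation: [2.132, 2.307, 0.004]
ft_force: [-1.6, 9.1, 4.6]
grip_width: 0.005
gripper_force: 4.7
time_s: 3.73
ee_pos: [0.5618, 0.121, 0.0438]
orientation: [2.131, 2.308, 0.005]
ft_force: [0.3, 9.5, 5.2]
grip_width: 0.005
gripper_force: 4.7
```

```bash
python3 -m pendant '{"fingers":[0,0,0,0,0],"xyz":[[0,-0.005,0],[0.001,-0.01,0],[0.001,-0.015,0],[0.002,-0.02,0],[0.002,-0.025,0]],"rotation":[[0,0,0],[0,0,0],[0,0,0],[0,0,0],[0,0,0]]}'
python3 -m pendant '{"fingers":[0,0,0,0,0],"xyz":[[0,-0.002,0],[0,-0.004,0],[0,-0.006,0],[0,-0.008,0],[0,-0.008,0]],"rotation":[[0,0,0],[0,0,0],[0,0,0],[0,0,0],[0,0,0]]}'
python3 - <<'E'
from h import *
for c in('scene','side'):
    p=snap(c,c+'2.png')
    for n in ['tab','tin','lid_top','press','tray']: lm(p,n,3)
E
```

```text
time_s: 4.15
ee_pos: [0.5638, 0.0961, 0.0437]
orientation: [2.131, 2.308, 0.005]
ft_force: [-0.5, 9.7, 5.1]
grip_width: 0.004
gripper_force: 4.7
time_s: 4.57
ee_pos: [0.5638, 0.0877, 0.0437]
orientation: [2.132, 2.307, 0.004]
ft_force: [-0.2, 6.6, 4.5]
grip_width: 0.003
gripper_force: 3.3
tab 0.85 [0.5617 0.0731 0.0356] [240. 254.]
tab 0.82 [0.2078 0.1505 0.0312] [355. 229.]
tab 0.58 [ 0.2489 -0.2507  0.0314] [271. 170.]
tin 0.68 [ 0.5768 -0.0858  0.0154] [210. 229.]
lid_top 0.71 [ 0.5776 -0.0796  0.0839] [209. 212.]
press 0.6 [ 0.5744 -0.0865  0.002 ] [210. 232.]
tray 0.84 [ 0.361   0.1723 -0.0011] [318. 260.]
tray 0.54 [ 0.5772 -0.084   0.0136] [210. 229.]
tab 0.86 [ 0.2496 -0.2508  0.034 ] [186. 275.]
tab 0.67 [0.2041 0.1523 0.0286] [186. 189.]
tin 0.8 [ 0.5774 -0.0821  0.014 ] [290. 238.]
lid_top 0.52 [ 0.5778 -0.084   0.0159] [290. 238.]
lid_top 0.45 [ 0.5767 -0.0776  0.0871] [292. 222.]
press 0.62 [ 0.5767 -0.084   0.0017] [290. 241.]
tray 0.88 [0.3606 0.1724 0.0036] [228. 190.]
tray 0.71 [ 0.137  -0.3476  0.003 ] [145. 308.]
tray 0.51 [ 0.5788 -0.0849  0.0118] [291. 240.]
```

Nearly home (about 3 to 4 mm left); step gently until the force rises at the stop.

```bash
python3 -m pendant '{"fingers":[0,0,0,0,0],"xyz":[[0,-0.001,0],[0,-0.002,0],[0,-0.003,0],[0,-0.004,0],[0,-0.004,0]],"rotation":[[0,0,0],[0,0,0],[0,0,0],[0,0,0],[0,0,0]]}'
python3 -m pendant '{"fingers":[0,0,0,0,0],"xyz":[[0,-0.001,0],[0,-0.001,0],[0,-0.002,0],[0,-0.002,0],[0,-0.002,0]],"rotation":[[0,0,0],[0,0,0],[0,0,0],[0,0,0],[0,0,0]]}'
```

```text
time_s: 5.58
ee_pos: [0.5638, 0.0841, 0.0437]
orientation: [2.131, 2.307, 0.005]
ft_force: [0.0, 8.0, 5.6]
grip_width: 0.004
gripper_force: 4.0
time_s: 6.0
ee_pos: [0.5638, 0.0829, 0.0437]
orientation: [2.131, 2.308, 0.006]
ft_force: [0.7, 12.4, 4.0]
grip_width: 0.001
gripper_force: 6.1
```

```bash
python3 -m pendant '{"fingers":[0,0,0,0,0],"xyz":[[0,-0.001,0],[0,-0.001,0],[0,-0.002,0],[0,-0.002,0],[0,-0.002,0]],"rotation":[[0,0,0],[0,0,0],[0,0,0],[0,0,0],[0,0,0]]}'
python3 -m pendant '{"fingers":[0,0,0,0,0],"xyz":[[0,-0.001,0],[0,-0.002,0],[0,-0.002,0],[0,-0.002,0],[0,-0.002,0]],"rotation":[[0,0,0],[0,0,0],[0,0,0],[0,0,0],[0,0,0]]}'
```

```text
time_s: 6.42
ee_pos: [0.5641, 0.0827, 0.0438]
orientation: [-2.129, -2.31, -0.009]
ft_force: [1.5, 20.9, 1.2]
grip_width: 0.002
gripper_force: 10.7
time_s: 6.83
ee_pos: [0.5644, 0.0825, 0.0441]
orientation: [-2.127, -2.311, -0.012]
ft_force: [3.0, 30.2, 2.7]
grip_width: 0.002
gripper_force: 15.1
```

Tray is against the stop (30 N, no movement). Retreat, rise, and turn the tool to yaw +142° for the black end.

```bash
python3 -m pendant '{"fingers":[0,0,0,0,0],"xyz":[[0,0.015,0],[0,0.03,0],[0,0.045,0],[0,0.045,0.03],[0,0.045,0.06]],"rotation":[[0,0,0],[0,0,0],[0,0,0],[0,0,0],[0,0,0]]}'
python3 -m pendant '{"fingers":[0,0.4,0.4,0.4,0.4],"xyz":[[0,0,0.035],[0,0,0.07],[0,0,0.105],[0,0,0.14],[0,0,0.17]],"rotation":[[0,0,7],[0,0,14],[0,0,21],[0,0,28],[0,0,35]]}'
python3 -m pendant '{"fingers":[0.4,0.4,0.4,0.4,0.4],"xyz":[[0,0,0.01],[0,0,0.02],[0,0,0.03],[0,0,0.04],[0,0,0.05]],"rotation":[[0,0,7],[0,0,14],[0,0,21],[0,0,28],[0,0,35]]}'
python3 -m pendant '{"fingers":[0.4,0.4,0.4,0.4,0.4],"xyz":[[0,0,0],[0,0,0],[0.01,-0.03,0],[0.02,-0.06,0],[0.03,-0.08,0]],"rotation":[[0,0,7],[0,0,14],[0,0,21],[0,0,28],[0,0,35]]}'
python3 -m pendant '{"fingers":[0.4,0.4,0.4,0.4,0.4],"xyz":[[0.004,-0.02,0],[0.008,-0.04,0],[0.012,-0.06,0],[0.016,-0.076,0],[0.016,-0.076,0]],"rotation":[[0,0,7],[0,0,14],[0,0,21],[0,0,28],[0,0,32.5]]}'
python3 - <<'E'
from h import *
from scipy.spatial.transform import Rotation as R
s=env.state(); r=R.from_rotvec(s['orientation']).as_matrix(); print(s['ee_pos'],np.degrees(np.arctan2(r[1,1],r[0,1])),r[:,2],np.round(s['joint_positions'],2))
p=snap('wrist','w3.png')
for n in ['hub','red_end','black_end']: lm(p,n,2)
for c in('scene','side'):
    p=snap(c,c+'3.png')
    for n in ['hub','red_end','black_end','tray','tin','lid_top','pad']: lm(p,n,2)
E
```

```text
time_s: 7.25
ee_pos: [0.562, 0.1223, 0.1026]
orientation: [-2.13, -2.307, 0.003]
ft_force: [0.3, 0.3, 1.0]
grip_width: 0.007
gripper_force: 0.0
time_s: 7.67
ee_pos: [0.563, 0.1213, 0.2758]
orientation: [1.331, 2.843, 0.002]
ft_force: [-0.6, -0.1, 0.5]
grip_width: 0.254
gripper_force: 0.0
time_s: 8.08
ee_pos: [0.5629, 0.1213, 0.3237]
orientation: [0.415, 3.113, -0.0]
ft_force: [-0.7, -0.1, 0.2]
grip_width: 0.395
gripper_force: 0.0
time_s: 8.5
ee_pos: [0.5932, 0.0386, 0.3233]
orientation: [-0.538, 3.094, -0.002]
ft_force: [0.6, -0.1, -0.3]
grip_width: 0.401
gripper_force: 0.0
time_s: 8.92
ee_pos: [0.6091, -0.0388, 0.3228]
orientation: [1.38, -2.822, 0.003]
ft_force: [0.1, 0.1, -0.7]
grip_width: 0.4
gripper_force: 0.0
[ 0.60913928 -0.03876771  0.32277543] 142.11620724221277 [ 5.84235489e-04 -1.63074309e-03 -9.99998500e-01] [ 0.32  0.35 -0.41  1.52  0.14  1.3   2.38]
hub 0.59 [ 0.5736 -0.0867  0.2445] [254. 118.]
red_end 0.97 [ 0.5365 -0.1302  0.2501] [258.  28.]
black_end 0.77 [ 0.6121 -0.0377  0.2432] [254. 205.]
black_end 0.64 [ 0.7877 -0.0228  0.003 ] [170. 237.]
hub 0.45 [ 0.5763 -0
[... 155 characters left out ...]
9  0.2474] [200. 175.]
black_end 0.33 [0.5352 0.3941 0.0021] [319. 346.]
tray 0.88 [ 0.3602  0.1725 -0.001 ] [318. 259.]
tray 0.78 [ 0.1341 -0.3469 -0.0038] [282. 159.]
tin 0.58 [ 0.5764 -0.0931  0.0145] [209. 227.]
lid_top 0.82 [ 0.5772 -0.0853  0.0832] [208. 211.]
pad 0.83 [ 0.5765 -0.0856  0.1078] [208. 204.]
hub 0.58 [ 0.5763 -0.0866  0.2457] [296. 187.]
red_end 0.78 [ 0.5363 -0.136   0.2454] [283. 198.]
red_end 0.58 [ 0.5761 -0.09    0.1074] [292. 221.]
tray 0.83 [0.3589 0.1749 0.0005] [228. 190.]
tray 0.65 [ 0.1358 -0.3448  0.0011] [145. 308.]
tin 0.92 [ 0.5785 -0.0889  0.0106] [291. 241.]
lid_top 0.48 [ 0.576  -0.0835  0.0847] [291. 224.]
pad 0.66 [ 0.5779 -0.0911  0.1016] [293. 222.]
```

View pics/w3.png

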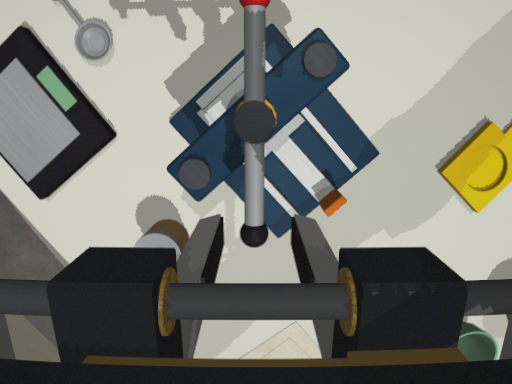

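The bar lies midway between the fingers (col 254, hub (256,120), black ball (254,234)); straddle it and work out the arc rows.

```bash
python3 -m pendant '{"fingers":[0.4,0.4,0.4,0.4,0.4],"xyz":[[0.002,-0.001,-0.02],[0.002,-0.001,-0.04],[0.002,-0.001,-0.06],[0.002,-0.001,-0.079],[0.002,-0.001,-0.079]],"rotation":[[0,0,0],[0,0,0],[0,0,0],[0,0,0],[0,0,0]]}'
python3 -m pendant '{"fingers":[0.22,0.22,0.22,0.22,0.22],"xyz":[[0,0,0],[0,0,0],[0,0,0],[0,0,0],[0,0,0]],"rotation":[[0,0,0],[0,0,0],[0,0,0],[0,0,0],[0,0,0]]}'
cat > arc.py <<'E'
import numpy as np,sys
a0,n,st=map(float,sys.argv[1:4])
for k in range(int(n)):
    a=a0-5*st*k; f=lambda q:.058*np.array([np.cos(np.radians(q)),np.sin(np.radians(q))])
    print(a,[[*[float(x) for x in np.round(f(a-st*i)-f(a),4)],-round(.032*st*i/360,4)] for i in range(1,6)])
E
python3 arc.py 52 7 6
python3 -c "
from rig import env;s=env.state();print(s['ee_pos'],s['ft_force'],s['wrist_torque'],s['grip_width'])"
```

```text
time_s: 10.33
ee_pos: [0.6095, -0.0351, 0.24]
orientation: [1.375, -2.82, -0.004]
ft_force: [0.1, 0.0, -0.8]
grip_width: 0.4
gripper_force: 0.0
time_s: 10.75
ee_pos: [0.6113, -0.035, 0.2442]
orientation: [-1.377, 2.823, -0.001]
ft_force: [0.4, -0.3, -0.6]
grip_width: 0.222
gripper_force: 0.0
52.0 [[0.0046, -0.004, -0.0005], [0.0087, -0.0084, -0.0011], [0.0124, -0.0133, -0.0016], [0.0155, -0.0185, -0.0021], [0.0181, -0.024, -0.0027]]
22.0 [[0.002, -0.0057, -0.0005], [0.0033, -0.0117, -0.0011], [0.0041, -0.0177, -0.0016], [0.0042, -0.0238, -0.0021], [0.0037, -0.0298, -0.0027]]
-8.0 [[-0.0012, -0.006, -0.0005], [-0.0029, -0.0118, -0.0011], [-0.0053, -0.0174, -0.0016], [-0.0082, -0.0227, -0.0021], [-0.0117, -0.0276, -0.0027]]
-38.0 [[-0.004, -0.0046, -0.0005], [-0.0084, -0.0087, -0.0011], [-0.0133, -0.0124, -0.0016], [-0.0185, -0.0155, -0.0021], [-0.024, -0.0181, -0.0027]]
-68.0 [[-0.0057, -0.002, -0.0005], [-0.0117, -0.0033, -0.0011], [-0.0177, -0.0041, -0.0016], [-0.0238, -0.0042, -0.0021], [-0.0298, -0.0037, -0.0027]]
-98.0 [[-0.006, 0.0012, -0.0005], [-0.0118, 0.0029, -0.0011], [-0.0174, 0.0053, -0.0016], [-0.0227, 0.0082, -0.0021], [-0.0276, 0.0117, -0.0027]]
-128.0 [[-0.0046, 0.004, -0.0005], [-0.0087, 0.0084, -0.0011], [-0.0124, 0.0133, -0.0016], [-0.0155, 0.0185, -0.0021], [-0.0181, 0.024, -0.0027]]
[ 0.61126665 -0.03498389  0.24423392] [ 0.37226271 -0.33232108 -0.56558669] [ 0.12650985  0.03195398 -0.05259305] 0.2216877479427369
```

```bash
python3 -m pendant '{"fingers":[0.22,0.22,0.22,0.22,0.22],"xyz":[[0.0046,-0.005,-0.0005],[0.0087,-0.0104,-0.001],[0.0124,-0.016,-0.0016],[0.0155,-0.0215,-0.002],[0.018,-0.027,-0.0027]],"rotation":[[0,0,-6],[0,0,-12],[0,0,-18],[0,0,-24],[0,0,-30]]}'
python3 -m pendant '{"fingers":[0.22,0.22,0.22,0.22,0.22],"xyz":[[0.002,-0.0057,-0.0005],[0.0033,-0.0117,-0.001],[0.0041,-0.0177,-0.0016],[0.0042,-0.0238,-0.002],[0.0037,-0.03,-0.0027]],"rotation":[[0,0,-6],[0,0,-12],[0,0,-18],[0,0,-24],[0,0,-30]]}'
cat > st.py <<'E'
from rig import env
import numpy as np
from scipy.spatial.transform import Rotation as R
s=env.state(); r=R.from_rotvec(s['orientation']).as_matrix()
d=s['ee_pos'][:2]-[.5755,-.0862]; rr=np.hypot(*d); u=d/rr; F=s['ft_force']
print('t',s['time_s'],'bar',np.degrees(np.arctan2(d[1],d[0])),'yaw',np.degrees(np.arctan2(r[1,1],r[0,1])),'r',rr,'z',s['ee_pos'][2],'Fopp',F[:2]@[-u[1],u[0]],'Frad',F[:2]@u,'Fz',F[2],'j7',s['joint_positions'][6])
E
python3 st.py
```

```text
time_s: 11.17
ee_pos: [0.6296, -0.0607, 0.2414]
orientation: [-0.593, 3.084, 0.002]
ft_force: [1.4, 7.6, 1.3]
grip_width: 0.22
gripper_force: 2.7
time_s: 11.58
ee_pos: [0.6336, -0.0908, 0.2387]
orientation: [0.225, 3.131, 0.002]
ft_force: [5.2, 5.4, -0.4]
grip_width: 0.22
gripper_force: 2.9
t 11.5833 bar -4.508864098555025 yaw 81.7852734492142 r 0.05832762028809738 z 0.2387487156645544 Fopp 5.794254590911091 Frad 4.774212860144759 Fz -0.4248724513109193 j7 1.459528162823545
```

```bash
python3 -m pendant '{"fingers":[0.22,0.22,0.22,0.22,0.22],"xyz":[[-0.0012,-0.006,-0.0005],[-0.003,-0.0118,-0.001],[-0.0053,-0.0174,-0.0016],[-0.0082,-0.0227,-0.002],[-0.0117,-0.0276,-0.0027]],"rotation":[[0,0,-6],[0,0,-12],[0,0,-18],[0,0,-24],[0,0,-30]]}'; python3 st.py
python3 -m pendant '{"fingers":[0.22,0.22,0.22,0.22,0.22],"xyz":[[-0.004,-0.0046,-0.0005],[-0.0084,-0.0087,-0.001],[-0.0133,-0.0124,-0.0016],[-0.0185,-0.0155,-0.002],[-0.024,-0.018,-0.0027]],"rotation":[[0,0,-6],[0,0,-12],[0,0,-18],[0,0,-24],[0,0,-30]]}' ; python3 st.py
python3 -m pendant '{"fingers":[0.22,0.22,0.22,0.22,0.22],"xyz":[[-0.0057,-0.002,-0.0005],[-0.0117,-0.0033,-0.001],[-0.0177,-0.0041,-0.0016],[-0.0238,-0.0042,-0.002],[-0.03,-0.0037,-0.0027]],"rotation":[[0,0,-6],[0,0,-12],[0,0,-18],[0,0,-24],[0,0,-30]]}'
python3 st.py
```

```text
time_s: 12.0
ee_pos: [0.6221, -0.1191, 0.2361]
orientation: [1.028, 2.966, 0.002]
ft_force: [7.6, 2.2, 0.3]
grip_width: 0.223
gripper_force: 2.9
t 12.0 bar -35.206971081701894 yaw 51.75272974708745 r 0.05701727996701963 z 0.23606363604208977 Fopp 6.192253800945948 Frad 4.927450591420873 Fz 0.31373799841748706 j7 1.0208601912505453
time_s: 12.42
ee_pos: [0.5979, -0.1378, 0.2334]
orientation: [1.762, 2.598, 0.002]
ft_force: [8.2, -1.7, -1.5]
grip_width: 0.218
gripper_force: 3.0
t 12.4167 bar -66.50225417237023 yaw 21.713865405189683 r 0.056281985702589195 z 0.2334148354573462 Fopp 6.866608352476261 Frad 4.84824030317503 Fz -1.5359761195719202 j7 0.5690226024986107
time_s: 12.83
ee_pos: [0.5676, -0.1422, 0.2306]
orientation: [2.375, 2.053, 0.002]
ft_force: [5.8, -5.2, -0.9]
grip_width: 0.222
gripper_force: 3.0
t 12.8333 bar -98.047326433428 yaw -8.329999753848819 r 0.056545169733677514 z 0.23064256739808606 Fopp 6.477476029058663 Frad 4.384912247959152 Fz -0.9317598132992857 j7 0.09125912986248651
```

```bash
python3 -m pendant '{"fingers":[0.22,0.22,0.22,0.22,0.22],"xyz":[[-0.006,0.0012,-0.0005],[-0.0118,0.0029,-0.001],[-0.0174,0.0053,-0.0016],[-0.0227,0.0082,-0.002],[-0.0276,0.0117,-0.0027]],"rotation":[[0,0,-6],[0,0,-12],[0,0,-18],[0,0,-24],[0,0,-30]]}'; python3 st.py
python3 - <<'E'
from h import *
for c in('scene','side'):
    p=snap(c,c+'4.png')
    for n in ['hub','red_end','tin','lid_top','pad']: lm(p,n,2)
a=cv2.imread('pics/scene4.png')[130:280,140:290]; b=cv2.imread('pics/side4.png')[150:300,220:370]
cv2.imwrite('pics/c4.png',cv2.resize(np.hstack([a,b]),(800,400),interpolation=cv2.INTER_CUBIC))
E
python3 arc.py -128 5 6
```

```text
time_s: 13.25
ee_pos: [0.5396, -0.1306, 0.2278]
orientation: [2.826, 1.368, 0.001]
ft_force: [2.2, -6.3, -0.7]
grip_width: 0.22
gripper_force: 2.9
t 13.25 bar -128.9802345811977 yaw -38.344944162284996 r 0.05710574756150534 z 0.22782670260271046 Fopp 5.6833182073120225 Frad 3.4652129640664597 Fz -0.6947281364068804 j7 -0.42235318751459017
hub 0.82 [ 0.5792 -0.0836  0.228 ] [206. 170.]
red_end 0.63 [ 0.6117 -0.032   0.2337] [203. 181.]
red_end 0.6 [ 7.95e-01 -2.36e-02 -4.00e-04] [147. 272.]
tin 0.63 [ 0.5756 -0.0933  0.0175] [209. 227.]
lid_top 0.44 [ 0.5767 -0.0843  0.0868] [209. 210.]
pad 0.93 [ 0.5748 -0.09    0.0929] [208. 207.]
hub 0.66 [ 0.7941 -0.0214 -0.0018] [350. 228.]
hub 0.61 [ 0.574  -0.0871  0.0051] [289. 241.]
red_end 0.53 [ 0.6125 -0.0311  0.23  ] [305. 179.]
tin 0.66 [ 0.581  -0.0906  0.0132] [291. 241.]
tin 0.63 [ 0.5788 -0.0861  0.014 ] [291. 239.]
lid_top 0.64 [ 0.5787 -0.0847  0.0846] [292. 224.]
pad 0.8 [ 0.5769 -0.0882  0.0858] [292. 225.]
-128.0 [[-0.0046, 0.004, -0.0005], [-0.0087, 0.0084, -0.0011], [-0.0124, 0.0133, -0.0016], [-0.0155, 0.0185, -0.0021], [-0.0181, 0.024, -0.0027]]
-158.0 [[-0.002, 0.0057, -0.0005], [-0.0033, 0.0117, -0.0011], [-0.0041, 0.0177, -0.0016], [-0.0042, 0.0238, -0.0021], [-0.0037, 0.0298, -0.0027]]
-188.0 [[0.0012, 0.006, -0.0005], [0.0029, 0.0118, -0.0011], [0.0053, 0.0174, -0.0016], [0.0082, 0.0227, -0.0021], [0.0117, 0.0276, -0.0027]]
-218.0 [[0.004, 0.0046, -0.0005], [0.0084, 0.0087, -0.0011], [0.0133, 0.0124, -0.0016], [0.0185, 0.0155, -0.0021], [0.024, 0.0181, -0.0027]]
-248.0 [[0.0057, 0.002, -0.0005], [0.0117, 0.0033, -0.0011], [0.0177, 0.0041, -0.0016], [0.0238, 0.0042, -0.0021], [0.0298, 0.0037, -0.0027]]
```

View pics/c4.png

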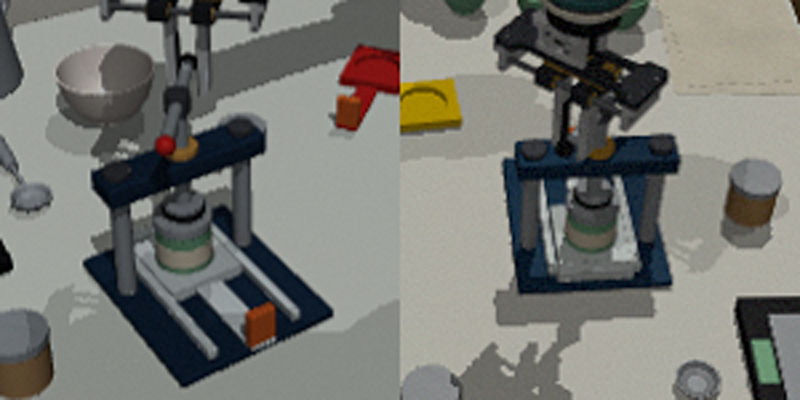

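The crop shows the tray home with the tin under the pad (pad at scene ~(208,207), just above the lid). The black ball is now on the far side. Continue, watching the torque.

```bash
python3 -m pendant '{"fingers":[0.22,0.22,0.22,0.22,0.22],"xyz":[[-0.0046,0.004,-0.0005],[-0.0087,0.0084,-0.001],[-0.0124,0.0133,-0.0016],[-0.0155,0.0185,-0.002],[-0.018,0.024,-0.0027]],"rotation":[[0,0,-6],[0,0,-12],[0,0,-18],[0,0,-24],[0,0,-30]]}'; python3 st.py
```

```text
time_s: 14.27
ee_pos: [0.5216, -0.1056, 0.2246]
orientation: [3.085, 0.591, 0.001]
ft_force: [5.2, -3.1, -1.4]
grip_width: 0.223
gripper_force: 2.6
t 14.2667 bar -160.2054376872821 yaw -68.29430955208429 r 0.05724611622086132 z 0.22463143898173915 Fopp 4.701459557628541 Frad -3.805300939425381 Fz -1.3622367998413778 j7 -0.9705480355579602
```

```bash
python3 -m pendant '{"fingers":[0.22,0.22,0.22,0.22,0.22],"xyz":[[-0.002,0.0057,-0.0005],[-0.0033,0.0117,-0.001],[-0.0041,0.0177,-0.0016],[-0.0042,0.0238,-0.002],[-0.0037,0.0298,-0.0027]],"rotation":[[0,0,-6],[0,0,-12],[0,0,-18],[0,0,-24],[0,0,-30]]}'; python3 st.py; python3 arc.py -188 6 3
```

```text
time_s: 14.68
ee_pos: [0.518, -0.0759, 0.222]
orientation: [3.133, -0.227, 0.001]
ft_force: [4.4, -6.0, 0.8]
grip_width: 0.22
gripper_force: 2.5
t 14.6833 bar 169.90044329256054 yaw -98.29960745133374 r 0.05845463842119583 z 0.22198474045136785 Fopp 5.119851842510859 Frad -5.427840499941154 Fz 0.8288355597164 j7 -1.5352336912364661
-188.0 [[0.0005, 0.003, -0.0003], [0.0012, 0.006, -0.0005], [0.002, 0.0089, -0.0008], [0.0029, 0.0118, -0.0011], [0.004, 0.0146, -0.0013]]
-203.0 [[0.0013, 0.0028, -0.0003], [0.0027, 0.0055, -0.0005], [0.0042, 0.0081, -0.0008], [0.0059, 0.0106, -0.0011], [0.0077, 0.013, -0.0013]]
-218.0 [[0.0019, 0.0023, -0.0003], [0.004, 0.0046, -0.0005], [0.0061, 0.0067, -0.0008], [0.0084, 0.0087, -0.0011], [0.0108, 0.0106, -0.0013]]
-233.0 [[0.0025, 0.0018, -0.0003], [0.005, 0.0034, -0.0005], [0.0077, 0.0049, -0.0008], [0.0104, 0.0062, -0.0011], [0.0132, 0.0075, -0.0013]]
-248.0 [[0.0028, 0.0011, -0.0003], [0.0057, 0.002, -0.0005], [0.0087, 0.0027, -0.0008], [0.0117, 0.0033, -0.0011], [0.0147, 0.0038, -0.0013]]
-263.0 [[0.003, 0.0003, -0.0003], [0.0061, 0.0004, -0.0005], [0.0091, 0.0004, -0.0008], [0.0121, 0.0002, -0.0011], [0.0151, -0.0001, -0.0013]]
```

```bash
sed -i '$a print("   TORQUE",round(rr*(F[:2]@[-u[1],u[0]]),3),"Mz",round(s["wrist_torque"][2],3))' st.py; python3 st.py
python3 -m pendant '{"fingers":[0.22,0.22,0.22,0.22,0.22],"xyz":[[0.0005,0.003,-0.0003],[0.0012,0.006,-0.0005],[0.002,0.0089,-0.0008],[0.0029,0.0118,-0.001],[0.004,0.0146,-0.0013]],"rotation":[[0,0,-3],[0,0,-6],[0,0,-9],[0,0,-12],[0,0,-15]]}'; python3 st.py
python3 -m pendant '{"fingers":[0.22,0.22,0.22,0.22,0.22],"xyz":[[0.0013,0.0028,-0.0003],[0.0027,0.0055,-0.0005],[0.0042,0.0081,-0.0008],[0.0059,0.0106,-0.001],[0.0077,0.013,-0.0013]],"rotation":[[0,0,-3],[0,0,-6],[0,0,-9],[0,0,-12],[0,0,-15]]}'; python3 st.py
```

```text
t 14.6833 bar 169.90044329256054 yaw -98.29960745133374 r 0.05845463842119583 z 0.22198474045136785 Fopp 5.119851842510859 Frad -5.427840499941154 Fz 0.8288355597164 j7 -1.5352336912364661
   TORQUE 0.299 Mz 0.06
time_s: 15.1
ee_pos: [0.522, -0.0619, 0.2207]
orientation: [3.077, -0.631, 0.002]
ft_force: [2.3, -7.3, 0.7]
grip_width: 0.221
gripper_force: 3.1
t 15.1 bar 155.60699494368944 yaw -113.17237593169811 r 0.05874934569890473 z 0.22071454636641902 Fopp 5.639524576685288 Frad -5.131666491053633 Fz 0.6848200621736882 j7 -1.8118126839612616
   TORQUE 0.331 Mz 0.059
time_s: 15.52
ee_pos: [0.5295, -0.049, 0.2193]
orientation: [2.968, -1.027, 0.001]
ft_force: [0.4, -7.8, 3.0]
grip_width: 0.223
gripper_force: 3.0
t 15.5167 bar 141.10046951597684 yaw -128.18225615370042 r 0.05916418196685408 z 0.21934045229986987 Fopp 5.788482426106242 Frad -5.172274087914131 Fz 3.013924157783111 j7 -2.084190730825762
   TORQUE 0.342 Mz 0.127
```

Torque (0.47 N m with Mz) suggests the lid has just started to slide. Wrist range is running out, so I let go and take the red end.

```bash
python3 -m pendant '{"fingers":[0.4,0.4,0.4,0.4,0.4],"xyz":[[0,0,0],[0,0,0],[0,0,0.02],[0,0,0.05],[0,0,0.075]],"rotation":[[0,0,0],[0,0,0],[0,0,0],[0,0,0],[0,0,0]]}'
python3 -m pendant '{"fingers":[0.4,0.4,0.4,0.4,0.4],"xyz":[[0.01,-0.008,0],[0.02,-0.016,0],[0.03,-0.024,0],[0.04,-0.03,0],[0.05,-0.036,0]],"rotation":[[0,0,7],[0,0,14],[0,0,21],[0,0,28],[0,0,35]]}'
python3 -m pendant '{"fingers":[0.4,0.4,0.4,0.4,0.4],"xyz":[[0.01,-0.008,0],[0.02,-0.016,0],[0.03,-0.024,0],[0.04,-0.03,0],[0.043,-0.035,0]],"rotation":[[0,0,7],[0,0,14],[0,0,21],[0,0,28],[0,0,35]]}'
for i in 1; do python3 -m pendant '{"fingers":[0.4,0.4,0.4,0.4,0.4],"xyz":[[0,0,0],[0,0,0],[0,0,0],[0,0,0],[0,0,0]],"rotation":[[0,0,7],[0,0,14],[0,0,21],[0,0,28],[0,0,35]]}'; done
python3 -m pendant '{"fingers":[0.4,0.4,0.4,0.4,0.4],"xyz":[[0,0,0],[0,0,0],[0,0,0],[0,0,0],[0,0,0]],"rotation":[[0,0,7],[0,0,14],[0,0,21],[0,0,28],[0,0,35]]}'
python3 -m pendant '{"fingers":[0.4,0.4,0.4,0.4,0.4],"xyz":[[0,0,0],[0,0,0],[0,0,0],[0,0,0],[0,0,0]],"rotation":[[0,0,7],[0,0,14],[0,0,21],[0,0,28],[0,0,35]]}'
python3 -m pendant '{"fingers":[0.4,0.4,0.4,0.4,0.4],"xyz":[[0,0,0],[0,0,0],[0,0,0],[0,0,0],[0,0,0]],"rotation":[[0,0,7],[0,0,7],[0,0,7],[0,0,7],[0,0,7]]}'
python3 st.py; python3 - <<'E'
from h import *
p=snap('wrist','w5.png'); print(env.state()['ee_pos'])
for n in ['hub','red_end','black_end']: lm(p,n,2)
p=snap('scene','s5.png')
for n in ['hub','red_end','black_end','tray','lid_top','pad']: lm(p,n,2)
E
```

```text
time_s: 15.93
ee_pos: [0.5289, -0.048, 0.2953]
orientation: [2.971, -1.021, -0.002]
ft_force: [0.7, -0.1, 0.7]
grip_width: 0.396
gripper_force: 0.0
time_s: 16.35
ee_pos: [0.5796, -0.0842, 0.294]
orientation: [-3.14, 0.07, 0.001]
ft_force: [-0.5, 0.7, -0.5]
grip_width: 0.404
gripper_force: 0.0
time_s: 16.77
ee_pos: [0.6231, -0.1193, 0.2936]
orientation: [-3.016, -0.877, 0.001]
ft_force: [0.5, 0.3, 0.3]
grip_width: 0.402
gripper_force: 0.0
time_s: 17.18
ee_pos: [0.6222, -0.1188, 0.294]
orientation: [-2.612, -1.743, 0.0]
ft_force: [0.5, -0.8, -0.5]
grip_width: 0.4
gripper_force: 0.0
time_s: 17.6
ee_pos: [0.6221, -0.1189, 0.2939]
orientation: [-1.967, -2.448, 0.0]
ft_force: [-0.3, -0.2, 0.1]
grip_width: 0.399
gripper_force: 0.0
time_s: 18.02
ee_pos: [0.6221, -0.1189, 0.294]
orientation: [-1.14, -2.927, -0.0]
ft_force: [-0.4, 0.7, -0.3]
grip_width: 0.401
gripper_force: 0.0
time_s: 18.43
ee_pos: [0.6223, -0.1191, 0.2942]
orientation: [-0.975, -2.986, 0.0]
ft_force: [0.3, -0.4, -0.0]
grip_width: 0.401
gripper_force: 0.0
t 18.4333 bar -35.108546461062076 yaw 53.83907013811377 r 0.057233647119531904 z 0.2941555508381045 Fopp -0.16831665385088826 Frad 0.5261747743255906 Fz -0.014399387855463207 j7 1.0579266443167177
   TORQUE -0.01 Mz 0.01
[ 0.62236183 -0.11906703  0.29419213]
hub 0.88 [ 0.5744 -0.0874  0.2221] [253. 123.]
red_end 0.94 [ 0.6266 -0.1187  0.2247] [261. 211.]
black_end 0.61 [ 0.5228 -0.0509  0.2204] [251.  23.]
hub 0.59 [ 0.5765 -0.0847  0.2196] [206. 172.]
red_end 0.64 [ 6.813e-01 -3.752e-01  2.000e-04] [145. 194.]
red_end 0.59 [ 0.6248 -0.116   0.2245] [185. 170.]
black_end 0.62 [ 0.5247 -0.0543  0.2273] [228. 170.]
tray 0.9 [ 0.5797 -0.0906  0.0155] [208. 228.]
tray 0.66 [0.3616 0.1714 0.0005] [318. 259.]
lid_top 0.45 [ 0.579  -0.0858  0.0833] [208. 211.]
pad 0.65 [ 0.5741 -0.0882  0.0859] [209. 210.]
pad 0.24 [ 0.5229 -0.053   0.2221] [229. 172.]
```

View pics/w5.png

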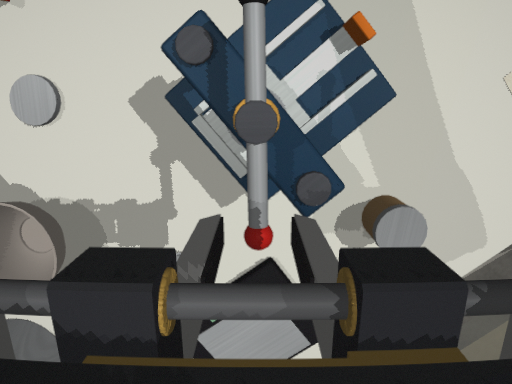

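The bar sits between the fingers (red ball (258,236), hub (256,120)). Descend and continue in finer steps.

```bash
python3 -m pendant '{"fingers":[0.4,0.4,0.4,0.4,0.4],"xyz":[[0,0,-0.02],[0,0,-0.04],[0,0,-0.06],[0,0,-0.075],[0,0,-0.075]],"rotation":[[0,0,0],[0,0,0],[0,0,0],[0,0,0],[0,0,0]]}'
python3 -m pendant '{"fingers":[0.22,0.22,0.22,0.22,0.22],"xyz":[[0,0,0],[0,0,0],[0,0,0],[0,0,0],[0,0,0]],"rotation":[[0,0,0],[0,0,0],[0,0,0],[0,0,0],[0,0,0]]}'
python3 st.py; python3 arc.py -35 7 3
```

```text
time_s: 19.4
ee_pos: [0.621, -0.119, 0.2162]
orientation: [-0.97, -2.984, 0.001]
ft_force: [-0.3, 0.1, -0.6]
grip_width: 0.4
gripper_force: 0.0
time_s: 19.82
ee_pos: [0.6226, -0.1192, 0.22]
orientation: [0.971, 2.987, 0.0]
ft_force: [-0.1, -1.0, 0.7]
grip_width: 0.219
gripper_force: 0.0
t 19.8167 bar -35.034525049717836 yaw 53.99861921663175 r 0.057555212045278956 z 0.21997092847279798 Fopp -0.9046213569834833 Frad 0.5250514084146558 Fz 0.6617332502389079 j7 1.0556823374222815
   TORQUE -0.052 Mz -0.065
-35.0 [[-0.0018, -0.0024, -0.0003], [-0.0037, -0.0048, -0.0005], [-0.0058, -0.007, -0.0008], [-0.008, -0.0092, -0.0011], [-0.0102, -0.0112, -0.0013]]
-50.0 [[-0.0024, -0.0019, -0.0003], [-0.0048, -0.0037, -0.0005], [-0.0074, -0.0053, -0.0008], [-0.0101, -0.0068, -0.0011], [-0.0128, -0.0081, -0.0013]]
-65.0 [[-0.0028, -0.0012, -0.0003], [-0.0056, -0.0023, -0.0005], [-0.0085, -0.0032, -0.0008], [-0.0115, -0.0039, -0.0011], [-0.0144, -0.0046, -0.0013]]
-80.0 [[-0.003, -0.0004, -0.0003], [-0.006, -0.0007, -0.0005], [-0.0091, -0.0009, -0.0008], [-0.0121, -0.0008, -0.0011], [-0.0151, -0.0007, -0.0013]]
-95.0 [[-0.003, 0.0003, -0.0003], [-0.006, 0.0008, -0.0005], [-0.009, 0.0015, -0.0008], [-0.0119, 0.0023, -0.0011], [-0.0148, 0.0033, -0.0013]]
-110.0 [[-0.0028, 0.0011, -0.0003], [-0.0056, 0.0024, -0.0005], [-0.0083, 0.0038, -0.0008], [-0.0109, 0.0053, -0.0011], [-0.0134, 0.007, -0.0013]]
-125.0 [[-0.0024, 0.0018, -0.0003], [-0.0048, 0.0037, -0.0005], [-0.007, 0.0058, -0.0008], [-0.0092, 0.008, -0.0011], [-0.0112, 0.0102, -0.0013]]
```

```bash
python3 -m pendant '{"fingers":[0.22,0.22,0.22,0.22,0.22],"xyz":[[-0.0018,-0.0024,-0.0003],[-0.0037,-0.0048,-0.0005],[-0.0058,-0.007,-0.0008],[-0.008,-0.0092,-0.001],[-0.0102,-0.0112,-0.0013]],"rotation":[[0,0,-3],[0,0,-6],[0,0,-9],[0,0,-12],[0,0,-15]]}' >/dev/null; python3 st.py
python3 -m pendant '{"fingers":[0.22,0.22,0.22,0.22,0.22],"xyz":[[-0.0024,-0.0019,-0.0003],[-0.0048,-0.0037,-0.0005],[-0.0074,-0.0053,-0.0008],[-0.0101,-0.0068,-0.001],[-0.0128,-0.0081,-0.0013]],"rotation":[[0,0,-3],[0,0,-6],[0,0,-9],[0,0,-12],[0,0,-15]]}'>/dev/null; python3 st.py
```

```text
t 20.2333 bar -49.0136359707661 yaw 38.92072564019891 r 0.05711821799371412 z 0.21853253438066103 Fopp 5.6725494483373256 Frad -0.9562258226401608 Fz 0.3940639442896401 j7 0.8324337296717971
   TORQUE 0.324 Mz 0.026
t 20.65 bar -63.58299256891911 yaw 23.935515191817117 r 0.0569063439001512 z 0.21751365197081804 Fopp 12.17797226433671 Frad -1.9252418433011071 Fz -0.6826393445796579 j7 0.6066714971014446
   TORQUE 0.693 Mz 0.107
```

Torque has climbed from about 0.36 to 0.7 to 0.8 N m, and the pad's travel (~26 mm) puts the lid top at ~82 mm, its home height. Hold here and check with pictures.

```bash
python3 - <<'E'
from h import *
import subprocess
for c in('scene','side','scene','side'):
    p=snap(c,c+'6.png'); lm(p,'pad'); lm(p,'lid_top'); lm(p,'hub',1); lm(p,'tray',1); print(subprocess.run(['python3','st.py'],capture_output=True,text=True).stdout)
a=cv2.imread('pics/scene6.png')[180:250,170:240]; b=cv2.imread('pics/side6.png')[195:265,255:325]; 
cv2.imwrite('pics/c6.png',cv2.resize(np.hstack([a,b]),(800,400),interpolation=cv2.INTER_CUBIC))
E
```

```text
pad 0.58 [ 0.5786 -0.0915  0.0815] [207. 211.]
lid_top 0.62 [ 0.5747 -0.0846  0.0817] [209. 211.]
hub 0.82 [ 0.5721 -0.0866  0.2191] [208. 171.]
tray 0.6 [ 0.3576  0.1728 -0.0014] [319. 259.]
t 20.9 bar -63.62162077673086 yaw 24.078365208628206 r 0.05693090343532602 z 0.21748529011476378 Fopp 8.71766187076984 Frad -0.2726221313691647 Fz -0.618473887222748 j7 0.6088454406039959
   TORQUE 0.496 Mz 0.041

this script no longer has the robotException ignored in: <_io.TextIOWrapper mode='rw' encoding='UTF-8'>
Traceback (most recent call last):
BrokenPipeError: [Errno 32] Broken pipe
```

```bash
python3 -m pendant '{"fingers":[0.22,0.22,0.22,0.22,0.22],"xyz":[[-0.0002,-0.0001,0],[-0.0004,-0.0002,0],[-0.0006,-0.0003,0],[-0.0008,-0.0004,0],[-0.001,-0.0005,0]],"rotation":[[0,0,-0.2],[0,0,-0.4],[0,0,-0.6],[0,0,-0.8],[0,0,-1]]}'; python3 st.py
python3 - <<'E'
from h import *
for c in('scene','side'): snap(c,c+'6.png')
a=cv2.imread('pics/scene6.png')[180:250,170:240]; b=cv2.imread('pics/side6.png')[195:265,255:325]; 
cv2.imwrite('pics/c6.png',cv2.resize(np.hstack([a,b]),(800,400),interpolation=cv2.INTER_CUBIC))
E
```

```text
time_s: 21.32
ee_pos: [0.6002, -0.1373, 0.2176]
orientation: [1.73, 2.619, 0.005]
ft_force: [11.1, 6.0, -2.3]
grip_width: 0.222
gripper_force: 6.2
t 21.3167 bar -64.24054216678553 yaw 23.094866388923457 r 0.056752907481645645 z 0.217550890059378 Fopp 12.573308550125642 Frad -0.5399451279384209 Fz -2.3398560908029022 j7 0.5936668662892176
   TORQUE 0.714 Mz 0.113
```

View pics/c6.png

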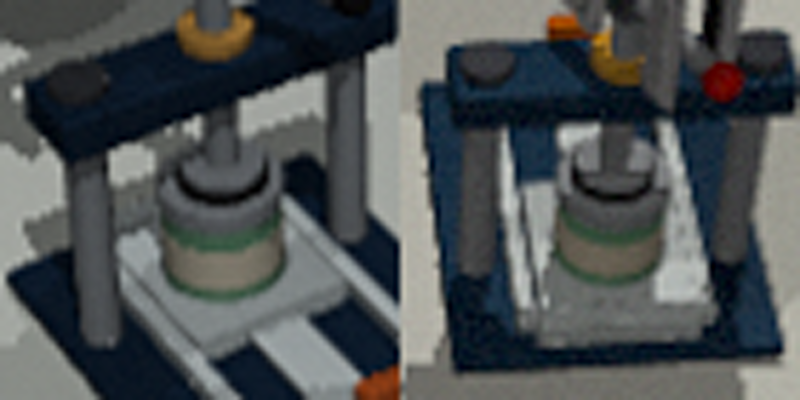

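The crop shows the pad on the lid, with the tin upright and the tray home. Even at a creep the torque is ~0.71 N m, about 0.35 above free, so the handle is firm. Let go, rise and hand in.

```bash
python3 -m pendant '{"fingers":[0.4,0.4,0.4,0.4,0.4],"xyz":[[0.001,0.001,0],[0.001,0.001,0],[0.001,0.001,0.02],[0.001,0.001,0.05],[0.001,0.001,0.08]],"rotation":[[0,0,0],[0,0,0],[0,0,0],[0,0,0],[0,0,0]]}'
python3 -m pendant '{"fingers":[0.4,0.4,0.4,0.4,0.4],"xyz":[[0,0,0.03],[0,0,0.05],[0,0,0.05],[0,0,0.05],[0,0,0.05]],"rotation":[[0,0,0],[0,0,0],[0,0,0],[0,0,0],[0,0,0]]}'
python3 - <<'E'
from h import *
p=snap('scene','s7.png')
for n in('tab','tin','lid_top','pad','hub'): lm(p,n,1)
print(env.finish_job())
E
```

```text
time_s: 21.83
ee_pos: [0.5987, -0.1382, 0.2973]
orientation: [-1.734, -2.618, 0.002]
ft_force: [0.1, -0.9, 0.4]
grip_width: 0.399
gripper_force: 0.0
time_s: 22.25
ee_pos: [0.599, -0.1381, 0.3459]
orientation: [-1.734, -2.619, 0.001]
ft_force: [-0.5, -0.6, -0.3]
grip_width: 0.399
gripper_force: 0.0
tab 0.84 [ 0.253  -0.2514  0.0291] [270. 171.]
tin 0.74 [ 0.5786 -0.0946  0.0182] [208. 226.]
lid_top 0.69 [ 0.5768 -0.0875  0.0803] [208. 211.]
pad 0.91 [ 0.5768 -0.0903  0.0809] [208. 211.]
hub 0.83 [ 0.575  -0.0866  0.2186] [207. 172.]
the job is handed in; nothing more can be done
None
```

The tray is home against its stop and the press is wound down until the handle turned firm (about 0.35 N m above free), with the pad left bearing on the lid; the gripper let go and rose clear, and I handed the job in at about 22 s without a verdict being returned.

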